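# Make up two residents' key hand-over sets

### The arm

A 6-joint arm with a two-finger parallel gripper is mounted at the origin on the work surface. World frame = base frame: x ahead of the robot, y to its left, z up, the work surface at z = 0. Lengths are in mm, angles in rad, forces in N, time in s.
With the tool pointing down it reaches from about 300 to 775 mm from the base axis. Payload 14.6 kg.
Tool frame: the origin (TCP) lies at the very end of the fingers, on their centre line; the grasp point (between the pads) lies 19 mm behind it; z points along the fingers, y is the line along which they close (so a half turn about z gives the same grasp; the last joint's range is limited). The gripper opens to 94 mm and grips with 3 to 60 N. Pads are 16 mm wide; open, the fingers measure 119 mm over their backs; the gripper's body (75 mm by 177 mm) begins 78 mm behind the grasp point.
Start: joints at [1.037, 0.3, 1.521, -0, 1.321, -0.067], TCP at [247.513, 491.148, 205.446] pointing down, gripper open.
Joint ranges: [-3.03, 3.03], [-0.79, 2.21], [0.23, 2.52], [-1.04, 4.18], [0, 3.07], [-2.55, 2.55]. Speed limits (rad/s): [2.22, 2.22, 2.57, 3.14, 3.14, 3.14].

### API

Orientations are given as [roll, pitch, yaw] about the fixed x, y, z axes, in that order (R = Rz(yaw) Ry(pitch) Rx(roll)).
In Python, from cell import manip, camera, get_calibration gives the robot as it stands. The module is installed in compiled form; this text tells all that it offers.
- The arm moves only by the tool jog_arm, never from a script. Its argument "plan" is one flat list of numbers, 6 for each row, row after row: the shift along the world's x, y, z in m, then the turn, a rotation vector about the world's x, y, z in degrees. A call has 1 to 20 rows; each row is the pose to reach, as a shift and turn from the pose commanded when the call began; what a row does not reach only later rows make up. A row lasts 1/10 s, in which the tool goes at most 50 mm and 8.59 degrees, less where a joint would pass 70% of its speed; a pose out of reach is approached as far as the arm can. A call with a gripper value outside its range is refused whole. "claw" is the finger opening in m, from 0 to 0.094, set as the call begins (left out, the last holds). The fingers move at their own pace and stop on an object; "force" is the grip in N (left out, the last holds). Time passes only in rows, so rows that repeat a pose let the fingers close. It gives the time, the measured TCP pose, the force, the opening and the grip force at its end, in the units of the state.
- manip.read_state(): the state, without advancing time (a new reading comes with each control period).
- camera(name): name is "side" or "top"; returns (picture, depth): 480x640x3 uint8, red, green, blue; 480x640 float32, mm along the optical axis (not along the pixel's ray), 0 where there is no reading.
- get_calibration(name): a dict with "fx", "fy", "cx", "cy" (pixels), "k1" (the pictures are not rectified: a ray, as slopes to the right and down, at radius r is drawn at 1 + k1 r^2 times it, then the intrinsics apply), "origin" and "attitude" of the camera in the world. Camera axes: x right, y down, z forward; pixel columns grow to the right and rows downward; lengths in mm; the calibration is good to about 2 mm. A picture is of the moment at which its call begins. get_calibration takes no time and is no camera call.
- manip.sign_off(): hands the job in; it is judged then, once.
The state is a dict: "clock": time; "joints": joint angles; "qd": joint speeds; "effort": joint torques, N m; "eef_pos": TCP position; "eef_rot": TCP orientation; "wrist_force": force on the tool from outside, world axes, zero at the start; "moment": the same for the moment, N m; "finger_gap": finger opening in mm; "finger_force": force on a finger pad.
Only numpy, scipy, OpenCV 4.12 (cv2) and the standard library are available. Lean on these libraries where they do the work, as an engineer would, in place of code of your own. Each camera call takes 0.05 s, during which the arm holds its last target. There are 200 camera calls.

### The job

Make up the hand-over sets for two new residents from the stock lying on the counter: in the rectangular aluminium tray put the ring of three mailbox keys, the large padlock and the gate remote; in the round ceramic dish put the single key on its yellow tag and the small padlock. Lay each thing flat on the bottom of its tray or dish, beside and not on top of the others and not propped on the rim, and do not disturb the roll of tape, the jar and the rubber stamp that stand among them.

Things in the scene. Friction and masses are not known exactly. Their poses are not given: they have to be found in the camera images.
- keybunch_center (a point): Ring of three mailbox keys: a rigid bunch of three stacked flat keys, slightly fanned, on a steel split ring 34 mm across, lying flat. This point is the middle of the stacked square key heads (24 x 24 mm, 10 mm thick in all), half-way up (5 mm above what it lies on). Its x axis points along the blades (tips 43 mm from here; the fan of blades is 21 mm wide at the tips); the split ring reaches 40 mm the other way; z is up. Pinch the heads across y (24 to 27 mm wide). 50 g.
- tagkey_center (a point): Single brass mailbox key on a yellow plastic tag, one rigid piece lying flat. This point is the middle of the tag (48 along x, 30 along y, 10 mm thick), half-way up (5 mm). The small split ring and the key lie off the tag's +x end, the key's tip 68 mm from here; the tag ends 24 mm from here on the -x side; z is up. Pinch the tag across y (30 mm). 30 g.
- padlock_large_center (a point): Large brass padlock with steel shackle, lying flat. This point is the middle of its body block (38 along x, 50 along y, 22 mm thick), half-way up (11 mm). The shackle sticks out on the +x side to 47 mm from here; z is up. Pinch the block across y (50 mm). 260 g.
- padlock_small_center (a point): Small brass padlock, the same form, lying flat. This point is the middle of its body block (26 along x, 30 along y, 14 mm thick), half-way up (7 mm). The shackle sticks out on the +x side to 31 mm from here; z is up. Pinch the block across y (30 mm). 90 g.
- remote_center (a point): Gate remote: grey plastic hand transmitter 60 (along x) x 34 (along y) x 14 mm with two round white buttons on top, lying flat. This point is its middle, half-way up (7 mm); z is up. Pinch it across y (34 mm). 45 g.
- tray: Rectangular shallow aluminium tray, open on top, fixed to the counter, empty at the start: 260 (along its x) x 150 (along its y) x 22 mm high, walls and bottom 4 mm thick, so 252 x 142 mm inside. Origin at the centre of its underside on the counter; z up. It may stand on the left or the right.
- dish: Round shallow white ceramic dish, fixed to the counter, empty at the start: 194 mm across the rim, 24 mm high, flat inside bottom 5 mm above the counter and about 150 mm across, sides flaring out. Origin at the centre of its underside on the counter; z up. It may stand on the left or the right.
- taperoll: Bystander: roll of brown parcel tape lying flat, 76 mm across, 25 mm high. Origin at the centre of its underside. Loose, not part of the sets.
- jar: Bystander: small glass jar with steel lid, 56 mm across, 62 mm high. Origin at the centre of its underside. Loose, not part of the sets.
- stamp: Bystander: wooden rubber stamp standing on its block (56 along x, 30 along y), 58 mm high with its knob. Origin at the centre of its underside. Loose, not part of the sets.
Mind the look-alikes: they are no part of the job. Leave any red or turquoise look-alike of the part that bears padlock_large_center alone. Leave any brown look-alike of the dish alone.

How it is judged:
By the outcome, as a careful person would: the job done as asked, in the order asked, and still so for the second after the job is handed in, with the robot touching nothing.
It also fails if it takes over 107 s, if anything falls off the work surface, if the arm or the gripper's body presses on something with over 40 N, if the wrist force passes 120 N, or if a joint passes its speed limit or range.

## Working session

There is one attempt and no reset: what is moved stays moved. The work goes in short steps, Python scripts to look and compute and a tool call to move; the robot and the scene stay as the last step left them, time stands still between calls to the robot, and variables do not carry over. Pictures are saved under pics/ and viewed, at most 14 in all, crops included, and the job is handed in when it is done.

Besides the shell and the picture viewer there is one more tool, called after ">>>" as name(argument=value, ...) on one line, values as JSON. jog_arm: Moves the arm, as the interface text tells. Its arguments: {"type":"object","properties":{"plan":{"type":"array"},"claw":{"type":"number"},"force":{"type":"number"}},"required":["plan"]}

```bash
mkdir -p pics
cat > h.py <<'E'
import numpy as np, cv2
from cell import manip, camera, get_calibration
def snap(n):
    p,d=camera(n); np.savez('last_%s.npz'%n,p=p,d=d); return p,d
def load(n):
    z=np.load('last_%s.npz'%n); return z['p'],z['d']
def rot(a):
    a=np.array(a,float)
    if a.shape==(3,3): return a
    if a.size==4: raise Exception('quat')
    from scipy.spatial.transform import Rotation as R
    return R.from_euler('xyz',a).as_matrix()
def cloud(n,d):
    c=get_calibration(n); v,u=np.mgrid[0:480,0:640]
    x=(u-c['cx'])/c['fx']; y=(v-c['cy'])/c['fy']
    X,Y=x.copy(),y.copy()
    for _ in range(8):
        f=1+c['k1']*(X*X+Y*Y); X=x/f; Y=y/f
    P=np.stack([X*d,Y*d,d],-1)
    return P@rot(c['attitude']).T+np.array(c['origin'])
E
python3 - <<'E'
from h import *
print(get_calibration('top'),get_calibration('side'))
for n in('top','side'):
    p,d=snap(n); cv2.imwrite('pics/%s0.png'%n,p[...,::-1])
print(manip.read_state())
E
```

```text
{'fx': 465.10084361370974, 'fy': 465.10084361370974, 'cx': 318.8202954359361, 'cy': 243.76078206832003, 'k1': -0.10949133588666433, 'origin': array([382.59101944, -21.44526516, 922.44351406]), 'attitude': array([-3.06066048, -0.00715782, -1.57703353])} {'fx': 563.4919263511666, 'fy': 563.4919263511666, 'cx': 311.8478842026852, 'cy': 247.62398120601011, 'k1': -0.07126735675155872, 'origin': array([-244.2552986 , -707.07695052, 1136.64699693]), 'attitude': array([-2.40605797, -0.00556026, -0.80510412])}
{'clock': 0.1, 'joints': array([ 1.03739122e+00,  3.00416159e-01,  1.52151291e+00,  4.19589587e-06,
        1.32071553e+00, -6.66175459e-02]), 'qd': array([ 1.69263823e-03,  6.95168795e-05,  3.25787593e-04, -1.61026638e-03,
        4.68083771e-04, -1.39248349e-03]), 'effort': array([ 1.22379137e-03, -5.32646227e+01, -3.53283191e+01,  7.08780019e-02,
        2.35329353e-02, -5.05872106e-05]), 'eef_pos': array([247.40002188, 490.94987924, 204.94531021]), 'eef_rot': array([-3.14054332e+00, -7.40810699e-05,  2.67480401e+00]), 'wrist_force': array([ 0.15675733,  0.450971  , -1.03848662]), 'moment': array([-0.02553735,  0.00945415, -0.04214714]), 'finger_force': 0.0, 'finger_gap': 93.75598528694943}
```

View pics/top0.png

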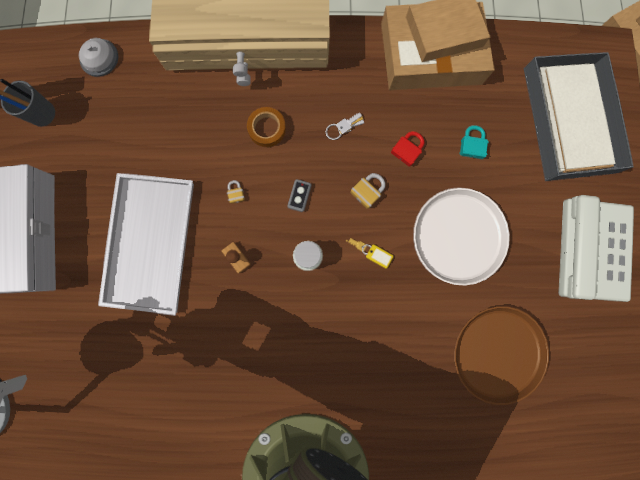

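View pics/side0.png

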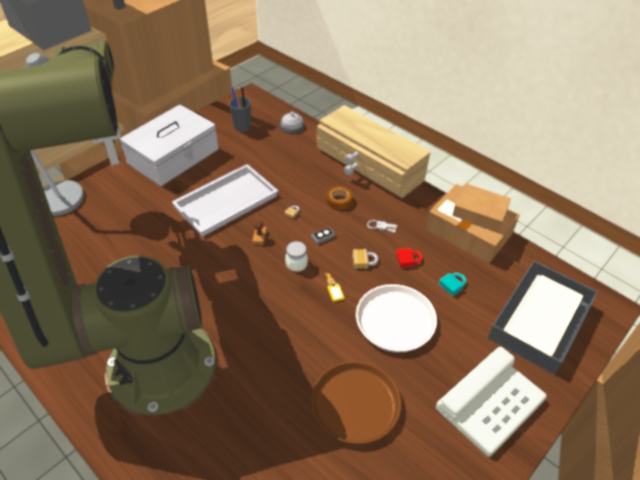

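The top view shows the tray (147,244), dish (462,237), small padlock (235,190), remote (300,195), large padlock (368,190), key ring (345,126), tag key (372,252), tape (266,126), jar (308,255) and stamp (236,257). The red and turquoise padlocks and the brown dish are decoys.

```bash
cat >> h.py <<'E'
def ortho(n,p,d,x0,x1,y0,y1,s,z):
    """resample picture onto plane z; up=+x, left=+y; s px/mm"""
    c=get_calibration(n); H=int((x1-x0)*s);W=int((y1-y0)*s)
    r,q=np.mgrid[0:H,0:W]; Pw=np.stack([x1-r/s,y1-q/s,np.full(r.shape,float(z))],-1)
    C=(Pw-np.array(c['origin']))@rot(c['attitude']); a=C[...,0]/C[...,2]; b=C[...,1]/C[...,2]
    f=1+c['k1']*(a*a+b*b)
    return cv2.remap(p,(a*f*c['fx']+c['cx']).astype(np.float32),(b*f*c['fy']+c['cy']).astype(np.float32),cv2.INTER_CUBIC)
E
python3 - <<'E'
from h import *
p,d=load('top'); P=cloud('top',d)
for nm,(u,v) in dict(tray=(147,244),dish=(462,237),small=(235,194),remote=(300,195),large=(366,192),keys=(345,126),tag=(379,256),tape=(266,110),jar=(308,255),stamp=(236,257),wood=(330,300),wood2=(200,100),wood3=(420,190)).items():
    print(nm,P[v-1:v+2,u-1:u+2].reshape(-1,3).mean(0).round(1))
# tray & dish
m=(P[...,2]>3)
n,l,st,ce=cv2.connectedComponentsWithStats(m[:, :].astype(np.uint8))
for i in range(1,n):
    if 40<st[i,4]<20000:
        q=P[l==i]; zt=np.percentile(q[:,2],95); (c,wh,a)=cv2.minAreaRect(q[:,:2].astype(np.float32))
        print(st[i],ce[i].round(0),'c',np.round(c,1),'wh',np.round(wh,1),'ang',round(a,1),'z',round(zt,1))
o=ortho('top',p,d,370,620,-160,140,2.66,8)
for k in range(-150,140,50): cv2.line(o,(int((140-k)*2.66),0),(int((140-k)*2.66),665),(0,255,0),1)
for k in range(400,620,50): cv2.line(o,(0,int((620-k)*2.66)),(800,int((620-k)*2.66)),(0,255,0),1)
cv2.imwrite('pics/o1.png',cv2.resize(o,None,fx=.9,fy=.9,interpolation=cv2.INTER_AREA)[...,::-1])
E
```

```text
tray [458.4 315.9   5.1]
dish [ 469.  -316.1    4.4]
small [556.2 137.2  14.2]
remote [552.9   8.2  15.7]
large [ 557.2 -121.8   21.9]
keys [696.  -83.    8.9]
tag [ 431.6 -146.6   11.7]
tape [724.5  75.7  25.4]
jar [431.6  -7.9  61.4]
stamp [428.9 126.9  55.9]
wood [ 3.459e+02 -4.990e+01  2.000e-01]
wood2 [757.7 216.    1.3]
wood3 [ 5.656e+02 -2.343e+02 -5.000e-01]
[  148     0   182    87 12352] [240.  34.] c [661.1 155.1] wh [388.  533.3] ang 86.3 z 112.1
[ 381    0  113   90 8785] [436.  44.] c [ 656.1 -216.1] wh [239.7 627.2] ang 75.5 z 112.8
[  79   38   39   39 1192] [98. 57.] c [649.3 221.5] wh [720.1  83.1] ang 46.0 z 43.7
[  524    52   110   129 10629] [577. 115.] c [ 647.1 -341.3] wh [291.3 777.3] ang 19.0 z 53.2
[   0   78   55   49 1725] [ 26. 103.] c [614.7 318.9] wh [819.   88.9] ang 61.9 z 124.3
[244 107  42  41 866] [266. 126.] c [565.6  19.3] wh [365.6  83.1] ang 25.4 z 27.7
[333 112  31  28 289] [348. 124.] c [560.9 -48. ] wh [ 52.9 356.6] ang 73.1 z 13.0
[460 126  29  34 662] [474. 144.] c [ 523.5 -210.2] wh [ 67.6 466.2] ang 45.0 z 24.1
[391 132  33  35 625] [40
[... 471 characters left out ...]
 37.6 z 16.9
[ 413  188   97   98 6631] [461. 236.] c [ 473.9 -216.1] wh [383.1 195.2] ang 88.1 z 23.7
[ 558  195   77  107 7137] [596. 249.] c [ 466.3 -352.9] wh [648.2 217.9] ang 85.6 z 60.8
[293 241  29  30 678] [307. 255.] c [427.5 -12.2] wh [72.9 55.6] ang 49.0 z 64.6
[222 242  29  31 476] [236. 257.] c [432.1 137.7] wh [62.2 35.9] ang 34.8 z 58.1
[363 243  30  25 392] [378. 255.] c [423.9 -94. ] wh [ 53.  158.3] ang 11.1 z 12.9
[ 453  306   96  100 6783] [501. 355.] c [ 280.9 -245.3] wh [488.7 194.5] ang 71.9 z 23.7
[  0 375  28  60 672] [  8. 397.] c [266.3 326.9] wh [ 96.8 728.1] ang 26.0 z 315.1
[ 242  413  127   67 6619] [305. 452.] c [190.2   0.9] wh [246.9 384.8] ang 89.9 z 259.9
```

View pics/o1.png

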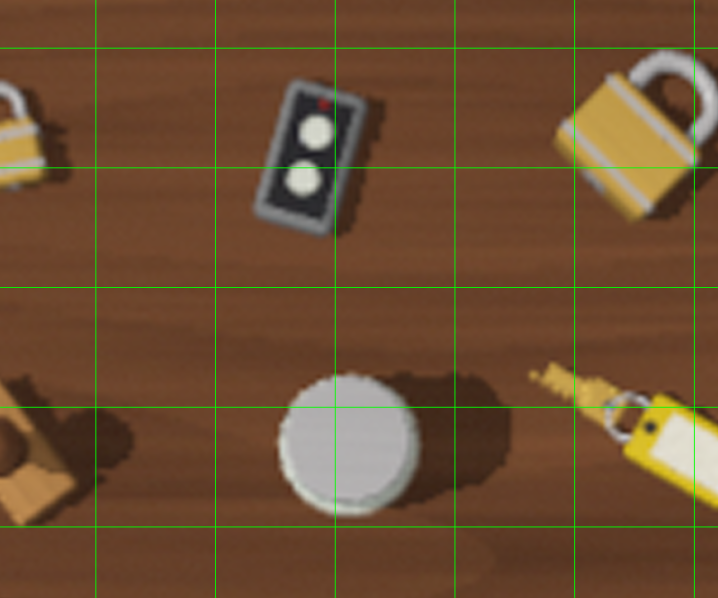

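Run:
```python
from h import *
p,d=load('top'); P=cloud('top',d)
obj=dict(small=((556,137),14),remote=((553,8),14),large=((557,-122),22),keys=((696,-85),10),tag=((432,-146),10),stamp=((430,132),12))
tiles=[]
for nm,((x,y),z) in obj.items():
    s=4;R=50;o=ortho('top',p,d,x-R,x+R,y-R,y+R,s,z); hsv=cv2.cvtColor(o,cv2.COLOR_RGB2HSV)
    h,S,V=[hsv[...,i].astype(int) for i in range(3)]
    if nm in('small','large','tag'): m=(h>15)&(h<35)&(S>90)&(V>110)
    else: m=(S<70)&(V>70)
    m=cv2.morphologyEx(m.astype(np.uint8),cv2.MORPH_CLOSE,np.ones((17,17)))
    m=cv2.morphologyEx(m,cv2.MORPH_OPEN,np.ones((33,33)) if nm!='keys' else np.ones((5,5)))
    cs,_=cv2.findContours(m,cv2.RETR_EXTERNAL,cv2.CHAIN_APPROX_NONE); 
    for k in range(10,100,10):
        cv2.line(o,(0,k*s),(400,k*s),(0,90,0) if k!=50 else (0,255,0),1); cv2.line(o,(k*s,0),(k*s,400),(0,90,0)if k!=50 else (0,255,0),1)
    if cs and nm!='stamp':
        c=max(cs,key=cv2.contourArea); r=cv2.minAreaRect(c); b=cv2.boxPoints(r)
        cv2.polylines(o,[b.astype(int)],True,(255,0,255),1)
        w=np.stack([x+R-b[:,1]/s,y+R-b[:,0]/s],1); e=w[1]-w[0]; f=w[2]-w[1]
        print(nm,'c',w.mean(0).round(1),'e',np.linalg.norm(e).round(1),np.degrees(np.arctan2(e[1],e[0])).round(1),'f',np.linalg.norm(f).round(1),np.degrees(np.arctan2(f[1],f[0])).round(1))
    tiles.append(cv2.resize(o,(266,266),interpolation=cv2.INTER_AREA))
im=np.vstack([np.hstack(tiles[:3]),np.hstack(tiles[3:])]); cv2.imwrite('pics/o2.png',im[...,::-1])
ok=d>0
for nm,(x0,x1,y0,y1) in dict(tray=(330,600,210,430),dish=(340,590,-420,-210)).items():
    m=ok&(P[...,0]>x0)&(P[...,0]<x1)&(P[...,1]>y0)&(P[...,1]<y1)&(P[...,2]>15)&(P[...,2]<30); q=P[m][:,:2].astype(np.float32)
    print(nm,len(q),cv2.minAreaRect(q),cv2.minEnclosingCircle(q))
m=ok&(P[...,0]>650)&(P[...,0]<770)&(P[...,1]>30)&(P[...,1]<110)&(P[...,2]>15)&(P[...,2]<30); print('tape',cv2.minEnclosingCircle(P[m][:,:2].astype(np.float32)))
```

```text
small c [554.4 137.8] e 28.0 -90.0 f 28.8 180.0
remote c [544.6  13.5] e 15.5 -90.0 f 13.2 180.0
large c [ 556.1 -119.4] e 42.1 -44.5 f 50.7 -134.5
keys c [694.3 -81.9] e 85.0 -66.5 f 34.2 -156.5
tag c [ 453.4 -108. ] e 24.0 -90.0 f 20.8 180.0
tray 1633 ((459.9925537109375, 314.5252380371094), (158.9474639892578, 267.9583435058594), 83.42411804199219) ((460.4124755859375, 314.52728271484375), 152.92916870117188)
dish 1158 ((469.5495910644531, -309.7790832519531), (191.29637145996094, 191.4403076171875), 43.6220588684082) ((469.8024597167969, -309.85723876953125), 97.01732635498047)
tape ((693.4669189453125, 76.65865325927734), 38.94951248168945)
```

View pics/o2.png

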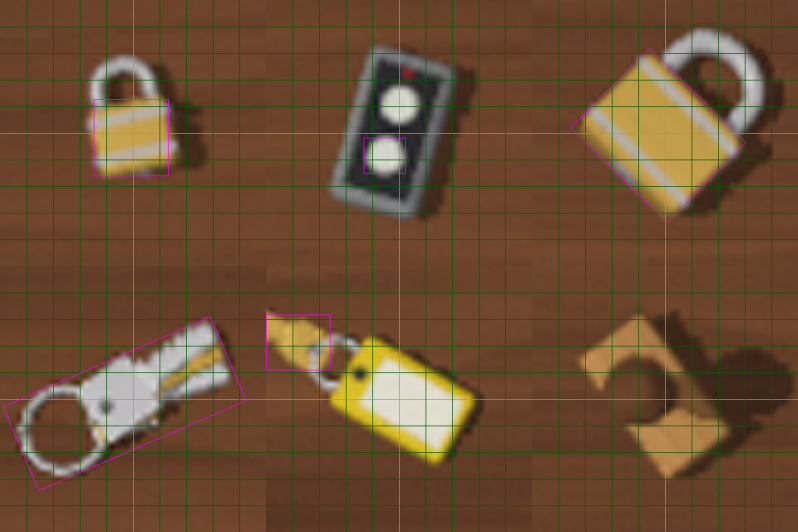

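Estimates, yaw as θ:

| Item | Position | θ |
|---|---|---|
| Keys | (695,-80) | -65° |
| Large padlock | (557.5,-120.8) | -44.5° |
| Remote | (553.8,10.3) | -17° |
| Tag | (431.7,-147.3) | 57.5° |
| Small padlock | (555,137.3) | 9° |
| Tray | (460,314.5) | -6.6° |
| Dish | (469.7,-309.8) | n/a |

Sizes and heights match what was given. I start with the keys.

>>> jog_arm(plan=[0.4475, -0.5713, -0.1, 0, 0, -38.3, 0.4475, -0.5713, -0.1, 0, 0, -38.3, 0.4475, -0.5713, -0.1, 0, 0, -38.3, 0.4475, -0.5713, -0.1, 0, 0, -38.3, 0.4475, -0.5713, -0.1, 0, 0, -38.3, 0.4475, -0.5713, -0.1, 0, 0, -38.3, 0.4475, -0.5713, -0.1, 0, 0, -38.3, 0.4475, -0.5713, -0.1, 0, 0, -38.3, 0.4475, -0.5713, -0.1, 0, 0, -38.3, 0.4475, -0.5713, -0.1, 0, 0, -38.3, 0.4475, -0.5713, -0.1, 0, 0, -38.3, 0.4475, -0.5713, -0.1, 0, 0, -38.3, 0.4475, -0.5713, -0.1, 0, 0, -38.3, 0.4475, -0.5713, -0.1, 0, 0, -38.3, 0.4475, -0.5713, -0.1, 0, 0, -38.3, 0.4475, -0.5713, -0.1, 0, 0, -38.3, 0.4475, -0.5713, -0.145, 0, 0, -38.3, 0.4475, -0.5713, -0.145, 0, 0, -38.3, 0.4475, -0.5713, -0.145, 0, 0, -38.3, 0.4475, -0.5713, -0.145, 0, 0, -38.3], claw=0.05, force=20)

```text
clock: 2.1
eef_pos: [695.7, -79.7, 62.8]
eef_rot: [3.14, 0.001, 2.007]
wrist_force: [0.5, 0.9, 0.1]
finger_gap: 50.0
finger_force: 0.0
```

Run:
```python
from h import *
p,d=snap('side'); q,_=snap('top')
a=cv2.resize(p[170:290,330:450],(400,400),interpolation=cv2.INTER_CUBIC); b=cv2.resize(q[70:190,290:410],(400,400),interpolation=cv2.INTER_CUBIC)
cv2.imwrite('pics/k1.png',np.hstack([a,b])[...,::-1]); print(manip.read_state()['eef_pos'])
```

```text
[695.72769734 -79.91971857  62.61829636]
```

View pics/k1.png

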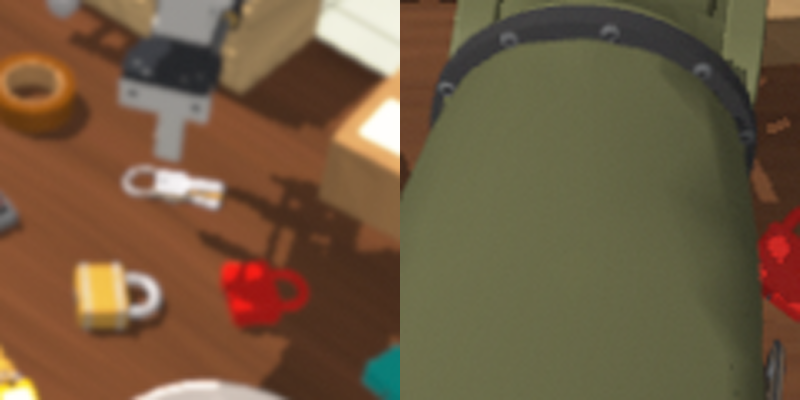

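The gripper (crop, finger at (168,150)) is right above the key heads at (172,183), so I lower it.

>>> jog_arm(plan=[0, 0, -0.03, 0, 0, 0, 0, 0, -0.057, 0, 0, 0, 0, 0, -0.057, 0, 0, 0, 0, 0, -0.058, 0, 0, 0, 0, 0, -0.058, 0, 0, 0])

```text
clock: 2.7
eef_pos: [695.5, -80.2, 3.7]
eef_rot: [3.14, 0.001, 2.006]
wrist_force: [0.8, -0.4, -0.2]
finger_gap: 50.0
finger_force: 0.0
```

>>> jog_arm(plan=[0, 0, -0.001, 0, 0, 0, 0, 0, -0.001, 0, 0, 0, 0, 0, -0.001, 0, 0, 0, 0, 0, -0.001, 0, 0, 0, 0, 0, -0.001, 0, 0, 0, 0, 0, -0.001, 0, 0, 0], claw=0.01)

```text
clock: 3.3
eef_pos: [695.1, -80.2, 1.7]
eef_rot: [3.141, 0.0, 2.006]
wrist_force: [-0.9, 0.2, 2.8]
finger_gap: 24.7
finger_force: 18.9
```

>>> jog_arm(plan=[0, 0, 0.05, 0, 0, 0, 0, 0, 0.1, 0, 0, 0, -0.3125, 0.4037, 0.1, 0, 0, -31.6, -0.3125, 0.4037, 0.1, 0, 0, -31.6, -0.3125, 0.4037, 0.1, 0, 0, -31.6, -0.3125, 0.4037, 0.1, 0, 0, -31.6, -0.3125, 0.4037, 0.1, 0, 0, -31.6, -0.3125, 0.4037, 0.1, 0, 0, -31.6, -0.3125, 0.4037, 0.1, 0, 0, -31.6, -0.3125, 0.4037, 0.1, 0, 0, -31.6, -0.3125, 0.4037, 0.1, 0, 0, -31.6, -0.3125, 0.4037, 0.1, 0, 0, -31.6, -0.3125, 0.4037, 0.1, 0, 0, -31.6, -0.3125, 0.4037, 0.1, 0, 0, -31.6, -0.3125, 0.4037, 0.1, 0, 0, -31.6, -0.3125, 0.4037, 0.1, 0, 0, -31.6, -0.3125, 0.4037, 0.05, 0, 0, -31.6, -0.3125, 0.4037, 0.05, 0, 0, -31.6, -0.3125, 0.4037, 0.05, 0, 0, -31.6, -0.3125, 0.4037, 0.05, 0, 0, -31.6])

```text
clock: 5.3
eef_pos: [383.5, 323.7, 53.2]
eef_rot: [3.14, -0.001, 1.454]
wrist_force: [0.7, -0.7, -0.9]
finger_gap: 25.0
finger_force: 18.9
```

Run:
```python
from h import *
p,d=snap('side')
cv2.imwrite('pics/t1.png',cv2.resize(p[130:260,150:320],(680,520),interpolation=cv2.INTER_CUBIC)[...,::-1])
```

```text
(no output)
```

View pics/t1.png

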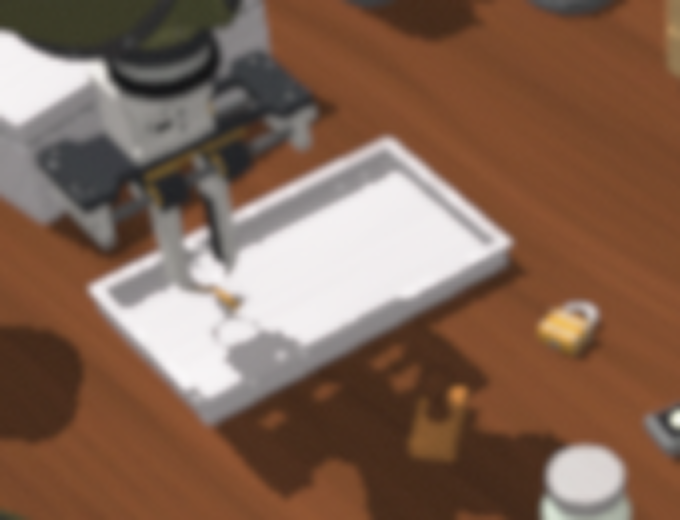

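The keys hang level in the gripper at the near end of the tray. Now I set them down.

>>> jog_arm(plan=[0, 0, -0.025, 0, 0, 0, 0, 0, -0.04, 0, 0, 0, 0, 0, -0.0455, 0, 0, 0, 0, 0, -0.0455, 0, 0, 0, 0, 0, -0.0455, 0, 0, 0, 0, 0, -0.0455, 0, 0, 0])

```text
clock: 5.95
eef_pos: [383.0, 323.9, 6.9]
eef_rot: [3.14, -0.001, 1.455]
wrist_force: [-0.1, 0.4, -0.4]
finger_gap: 24.8
finger_force: 18.9
```

>>> jog_arm(plan=[0, 0, 0, 0, 0, 0, 0, 0, 0, 0, 0, 0, 0, 0, 0, 0, 0, 0, 0, 0, 0, 0, 0, 0], claw=0.04)

```text
clock: 6.35
eef_pos: [382.5, 323.6, 6.0]
eef_rot: [3.142, -0.0, 1.455]
wrist_force: [-0.4, -0.1, 1.1]
finger_gap: 40.2
finger_force: 0.0
```

>>> jog_arm(plan=[0, 0, 0.05, 0, 0, 0, 0, 0, 0.1, 0, 0, 0, 0.175, -0.4443, 0.1, 0, 0, 52.1, 0.175, -0.4443, 0.1, 0, 0, 52.1, 0.175, -0.4443, 0.1, 0, 0, 52.1, 0.175, -0.4443, 0.1, 0, 0, 52.1, 0.175, -0.4443, 0.1, 0, 0, 52.1, 0.175, -0.4443, 0.1, 0, 0, 52.1, 0.175, -0.4443, 0.1, 0, 0, 52.1, 0.175, -0.4443, 0.1, 0, 0, 52.1, 0.175, -0.4443, 0.1, 0, 0, 52.1, 0.175, -0.4443, 0.1, 0, 0, 52.1, 0.175, -0.4443, 0.1, 0, 0, 52.1, 0.175, -0.4443, 0.1, 0, 0, 52.1, 0.175, -0.4443, 0.1, 0, 0, 52.1, 0.175, -0.4443, 0.1, 0, 0, 52.1, 0.175, -0.4443, 0.1, 0, 0, 52.1, 0.175, -0.4443, 0.1, 0, 0, 52.1])

```text
clock: 8.15
eef_pos: [557.5, -119.9, 106.2]
eef_rot: [3.141, 0.0, 2.365]
wrist_force: [0.5, 0.1, -0.5]
finger_gap: 39.9
finger_force: 0.0
```

>>> jog_arm(plan=[0, 0, 0, 0, 0, 0, 0, 0, -0.02, 0, 0, 0, 0, 0, -0.05, 0, 0, 0, 0, 0, -0.05, 0, 0, 0], claw=0.075, force=35)

```text
clock: 8.55
eef_pos: [555.6, -120.1, 52.8]
eef_rot: [-3.139, -0.005, 2.364]
wrist_force: [-0.0, -0.3, -0.9]
finger_gap: 68.7
finger_force: 0.0
```

Run:
```python
from h import *
p,d=snap('side')
cv2.imwrite('pics/t2.png',np.hstack([cv2.resize(p[170:290,320:440],(400,400),interpolation=cv2.INTER_CUBIC),cv2.resize(p[140:260,165:285],(400,400),interpolation=cv2.INTER_CUBIC)])[...,::-1])
```

```text
(no output)
```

View pics/t2.png

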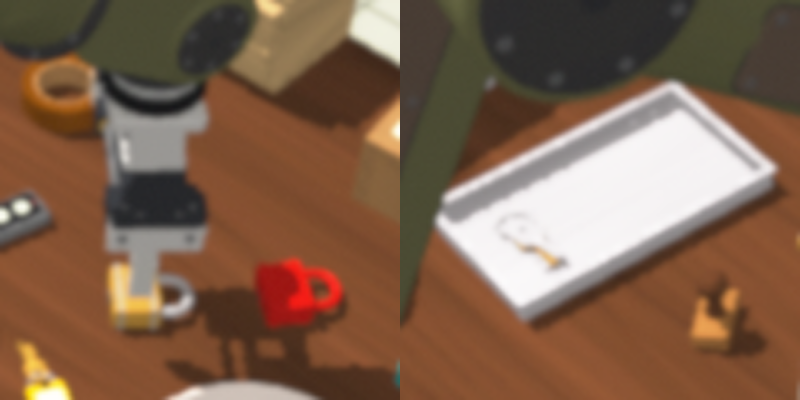

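The keys lie flat in the tray, with the ring at crop (520,228). The gripper is over the large padlock's body at (135,300), and the red one is clear of it.

>>> jog_arm(plan=[0, 0, 0, 0, 0, 0, 0, 0, -0.025, 0, 0, 0, 0, 0, -0.045, 0, 0, 0, 0, 0, -0.051, 0, 0, 0, 0, 0, -0.051, 0, 0, 0, 0, 0, -0.051, 0, 0, 0])

```text
clock: 9.2
eef_pos: [558.3, -120.9, 6.4]
eef_rot: [3.141, 0.002, 2.364]
wrist_force: [-0.8, 0.4, 0.4]
finger_gap: 75.1
finger_force: 0.0
```

>>> jog_arm(plan=[0, 0, 0, 0, 0, 0, 0, 0, 0, 0, 0, 0, 0, 0, 0, 0, 0, 0, 0, 0, 0, 0, 0, 0, 0, 0, 0, 0, 0, 0], claw=0.04)

```text
clock: 9.7
eef_pos: [557.6, -120.9, 5.3]
eef_rot: [-3.142, 0.0, 2.364]
wrist_force: [-1.4, -0.4, 5.5]
finger_gap: 50.0
finger_force: 35.0
```

>>> jog_arm(plan=[0, 0, 0.05, 0, 0, 0, 0, 0, 0.1, 0, 0, 0, -0.0959, 0.4492, 0.1, 0, 0, -52.1, -0.0959, 0.4492, 0.1, 0, 0, -52.1, -0.0959, 0.4492, 0.1, 0, 0, -52.1, -0.0959, 0.4492, 0.1, 0, 0, -52.1, -0.0959, 0.4492, 0.1, 0, 0, -52.1, -0.0959, 0.4492, 0.1, 0, 0, -52.1, -0.0959, 0.4492, 0.1, 0, 0, -52.1, -0.0959, 0.4492, 0.1, 0, 0, -52.1, -0.0959, 0.4492, 0.1, 0, 0, -52.1, -0.0959, 0.4492, 0.1, 0, 0, -52.1, -0.0959, 0.4492, 0.1, 0, 0, -52.1, -0.0959, 0.4492, 0.1, 0, 0, -52.1, -0.0959, 0.4492, 0.1, 0, 0, -52.1, -0.0959, 0.4492, 0.1, 0, 0, -52.1, -0.0959, 0.4492, 0.05, 0, 0, -52.1, -0.0959, 0.4492, 0.05, 0, 0, -52.1, -0.0959, 0.4492, 0.05, 0, 0, -52.1])

```text
clock: 11.6
eef_pos: [461.6, 327.8, 55.3]
eef_rot: [-3.14, 0.001, 1.454]
wrist_force: [0.6, -0.5, -2.4]
finger_gap: 49.6
finger_force: 35.0
```

>>> jog_arm(plan=[0, 0, -0.025, 0, 0, 0, 0, 0, -0.04, 0, 0, 0, 0, 0, -0.0455, 0, 0, 0, 0, 0, -0.0455, 0, 0, 0, 0, 0, -0.0455, 0, 0, 0, 0, 0, -0.0455, 0, 0, 0])

```text
clock: 12.2
eef_pos: [462.0, 328.7, 10.2]
eef_rot: [3.141, -0.001, 1.455]
wrist_force: [0.4, 0.2, -2.9]
finger_gap: 49.4
finger_force: 35.0
```

>>> jog_arm(plan=[0, 0, 0, 0, 0, 0, 0, 0, 0, 0, 0, 0, 0, 0, 0, 0, 0, 0, 0, 0, 0, 0, 0, 0], claw=0.06)

```text
clock: 12.6
eef_pos: [461.7, 328.5, 9.6]
eef_rot: [3.141, -0.0, 1.455]
wrist_force: [0.1, -1.0, -0.1]
finger_gap: 60.0
finger_force: 0.0
```

>>> jog_arm(plan=[0, 0, 0.05, 0, 0, 0, 0, 0, 0.1, 0, 0, 0, 0.0922, -0.3181, 0.1, 0, 0, 79.6, 0.0922, -0.3181, 0.1, 0, 0, 79.6, 0.0922, -0.3181, 0.1, 0, 0, 79.6, 0.0922, -0.3181, 0.1, 0, 0, 79.6, 0.0922, -0.3181, 0.1, 0, 0, 79.6, 0.0922, -0.3181, 0.1, 0, 0, 79.6, 0.0922, -0.3181, 0.1, 0, 0, 79.6, 0.0922, -0.3181, 0.1, 0, 0, 79.6, 0.0922, -0.3181, 0.1, 0, 0, 79.6, 0.0922, -0.3181, 0.1, 0, 0, 79.6, 0.0922, -0.3181, 0.1, 0, 0, 79.6, 0.0922, -0.3181, 0.1, 0, 0, 79.6, 0.0922, -0.3181, 0.1, 0, 0, 79.6, 0.0922, -0.3181, 0.05, 0, 0, 79.6, 0.0922, -0.3181, 0.04, 0, 0, 79.6, 0.0922, -0.3181, 0.04, 0, 0, 79.6, 0.0922, -0.3181, 0.04, 0, 0, 79.6])

```text
clock: 14.5
eef_pos: [554.4, 10.4, 50.8]
eef_rot: [3.141, 0.001, 2.844]
wrist_force: [0.6, -0.1, -1.2]
finger_gap: 59.8
finger_force: 0.0
```

Run:
```python
from h import *
p,d=snap('side')
cv2.imwrite('pics/t3.png',np.hstack([cv2.resize(p[160:280,270:390],(400,400),interpolation=cv2.INTER_CUBIC),cv2.resize(p[140:260,165:285],(400,400),interpolation=cv2.INTER_CUBIC)])[...,::-1])
```

```text
(no output)
```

View pics/t3.png

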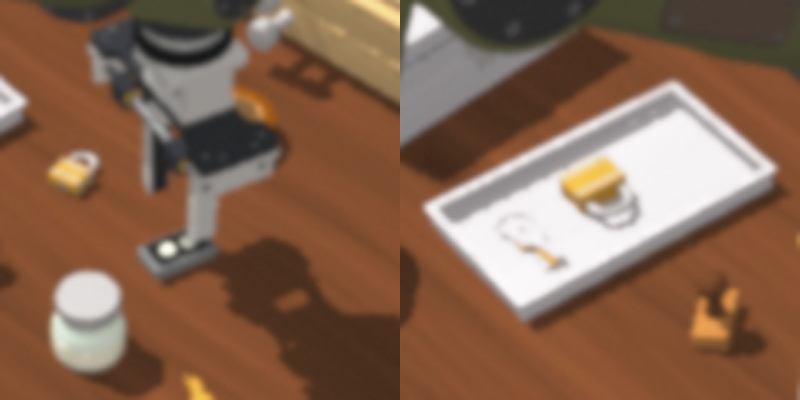

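The large padlock lies flat in mid-tray at crop (595,185), clear of the keys. The gripper straddles the remote at (178,250), so I grasp it.

>>> jog_arm(plan=[0, 0, -0.025, 0, 0, 0, 0, 0, -0.04, 0, 0, 0, 0, 0, -0.046, 0, 0, 0, 0, 0, -0.046, 0, 0, 0, 0, 0, -0.046, 0, 0, 0], force=20)

```text
clock: 15.05
eef_pos: [554.2, 10.3, 4.2]
eef_rot: [3.141, 0.001, 2.844]
wrist_force: [-0.5, -0.2, 0.4]
finger_gap: 60.1
finger_force: 0.0
```

>>> jog_arm(plan=[0, 0, 0, 0, 0, 0, 0, 0, 0, 0, 0, 0, 0, 0, 0, 0, 0, 0, 0, 0, 0, 0, 0, 0, 0, 0, 0, 0, 0, 0], claw=0.02)

```text
clock: 15.55
eef_pos: [553.9, 10.3, 3.7]
eef_rot: [3.142, 0.0, 2.844]
wrist_force: [-1.2, 1.1, 3.4]
finger_gap: 33.5
finger_force: 20.0
```

>>> jog_arm(plan=[0, 0, 0.05, 0, 0, 0, 0, 0, 0.1, 0, 0, 0, -0.0163, 0.2952, 0.1, 0, 0, 10.4, -0.0163, 0.2952, 0.1, 0, 0, 10.4, -0.0163, 0.2952, 0.1, 0, 0, 10.4, -0.0163, 0.2952, 0.1, 0, 0, 10.4, -0.0163, 0.2952, 0.1, 0, 0, 10.4, -0.0163, 0.2952, 0.1, 0, 0, 10.4, -0.0163, 0.2952, 0.1, 0, 0, 10.4, -0.0163, 0.2952, 0.1, 0, 0, 10.4, -0.0163, 0.2952, 0.1, 0, 0, 10.4, -0.0163, 0.2952, 0.1, 0, 0, 10.4, -0.0163, 0.2952, 0.05, 0, 0, 10.4, -0.0163, 0.2952, 0.05, 0, 0, 10.4, -0.0163, 0.2952, 0.05, 0, 0, 10.4])

```text
clock: 17.05
eef_pos: [537.5, 304.8, 53.8]
eef_rot: [-3.141, -0.001, 3.025]
wrist_force: [0.3, 0.0, 0.3]
finger_gap: 33.8
finger_force: 20.0
```

>>> jog_arm(plan=[0, 0, -0.025, 0, 0, 0, 0, 0, -0.04, 0, 0, 0, 0, 0, -0.0455, 0, 0, 0, 0, 0, -0.0455, 0, 0, 0, 0, 0, -0.0455, 0, 0, 0, 0, 0, -0.0455, 0, 0, 0])

```text
clock: 17.65
eef_pos: [537.9, 305.8, 8.9]
eef_rot: [3.141, 0.001, 3.026]
wrist_force: [-0.1, -0.3, -0.3]
finger_gap: 34.0
finger_force: 20.0
```

>>> jog_arm(plan=[0, 0, 0, 0, 0, 0, 0, 0, 0, 0, 0, 0, 0, 0, 0, 0, 0, 0, 0, 0, 0, 0, 0, 0], claw=0.05)

```text
clock: 18.05
eef_pos: [537.5, 305.6, 8.0]
eef_rot: [3.142, 0.0, 3.026]
wrist_force: [0.2, 0.0, -0.7]
finger_gap: 49.9
finger_force: 0.0
```

>>> jog_arm(plan=[0, 0, 0.05, 0, 0, 0, 0, 0, 0.1, 0, 0, 0, -0.1058, -0.4528, 0.1, 0, 0, -115.9, -0.1058, -0.4528, 0.1, 0, 0, -115.9, -0.1058, -0.4528, 0.1, 0, 0, -115.9, -0.1058, -0.4528, 0.1, 0, 0, -115.9, -0.1058, -0.4528, 0.1, 0, 0, -115.9, -0.1058, -0.4528, 0.1, 0, 0, -115.9, -0.1058, -0.4528, 0.1, 0, 0, -115.9, -0.1058, -0.4528, 0.1, 0, 0, -115.9, -0.1058, -0.4528, 0.1, 0, 0, -115.9, -0.1058, -0.4528, 0.1, 0, 0, -115.9, -0.1058, -0.4528, 0.1, 0, 0, -115.9, -0.1058, -0.4528, 0.1, 0, 0, -115.9, -0.1058, -0.4528, 0.1, 0, 0, -115.9, -0.1058, -0.4528, 0.1, 0, 0, -115.9, -0.1058, -0.4528, 0.1, 0, 0, -115.9, -0.1058, -0.4528, 0.1, 0, 0, -115.9, -0.1058, -0.4528, 0.06, 0, 0, -115.9, -0.1058, -0.4528, 0.04, 0, 0, -115.9])

```text
clock: 20.05
eef_pos: [431.1, -146.9, 46.2]
eef_rot: [-3.141, 0.0, 1.005]
wrist_force: [0.3, -0.6, 0.8]
finger_gap: 49.9
finger_force: 0.0
```

Run:
```python
from h import *
p,d=snap('side')
cv2.imwrite('pics/t4.png',np.hstack([cv2.resize(p[210:330,270:390],(400,400),interpolation=cv2.INTER_CUBIC),cv2.resize(p[140:260,165:285],(400,400),interpolation=cv2.INTER_CUBIC)])[...,::-1])
```

```text
(no output)
```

View pics/t4.png

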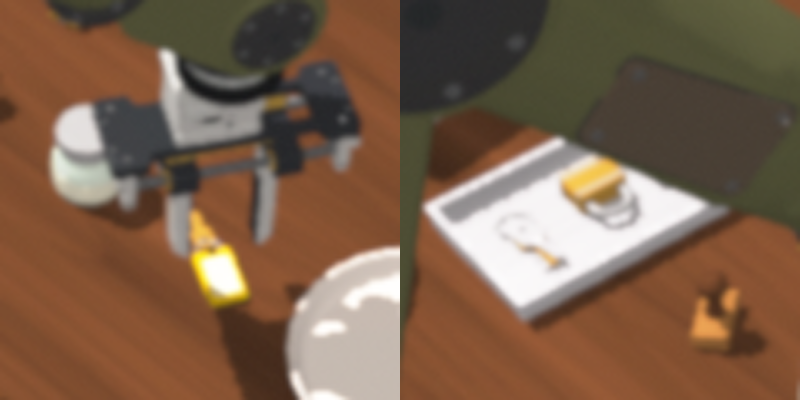

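The tag at crop (220,275) lies between the fingers and below them, and the jar stands behind, clear. I lower and grip.

>>> jog_arm(plan=[0, 0, -0.02, 0, 0, 0, 0, 0, -0.04, 0, 0, 0, 0, 0, -0.0455, 0, 0, 0, 0, 0, -0.0455, 0, 0, 0, 0, 0, -0.0455, 0, 0, 0])

```text
clock: 20.6
eef_pos: [432.2, -147.5, 3.4]
eef_rot: [3.141, -0.0, 1.003]
wrist_force: [0.3, -0.3, 0.4]
finger_gap: 50.2
finger_force: 0.0
```

>>> jog_arm(plan=[0, 0, -0.0005, 0, 0, 0, 0, 0, -0.0005, 0, 0, 0, 0, 0, -0.0005, 0, 0, 0, 0, 0, -0.0005, 0, 0, 0, 0, 0, -0.0005, 0, 0, 0], claw=0.015)

```text
clock: 21.1
eef_pos: [431.9, -147.4, 2.3]
eef_rot: [3.141, -0.0, 1.003]
wrist_force: [-0.3, -0.2, 5.6]
finger_gap: 29.9
finger_force: 19.8
```

>>> jog_arm(plan=[0, 0, 0.04, 0, 0, 0, 0, 0, 0.08, 0, 0, 0, 0.0051, -0.1676, 0.08, 0, 0, 0, 0.0051, -0.1676, 0.08, 0, 0, 0, 0.0051, -0.1676, 0.08, 0, 0, 0, 0.0051, -0.1676, 0.08, 0, 0, 0, 0.0051, -0.1676, 0.08, 0, 0, 0, 0.0051, -0.1676, 0.08, 0, 0, 0, 0.0051, -0.1676, 0.08, 0, 0, 0, 0.0051, -0.1676, 0.045, 0, 0, 0, 0.0051, -0.1676, 0.025, 0, 0, 0, 0.0051, -0.1676, 0.012, 0, 0, 0, 0.0051, -0.1676, 0.006, 0, 0, 0, 0.0051, -0.1676, 0.006, 0, 0, 0, 0.0051, -0.1676, 0.006, 0, 0, 0, 0.0051, -0.1676, 0.006, 0, 0, 0])

```text
clock: 22.7
eef_pos: [437.2, -315.1, 8.8]
eef_rot: [3.14, 0.0, 1.003]
wrist_force: [-0.6, -0.1, -0.6]
finger_gap: 29.9
finger_force: 19.9
```

>>> jog_arm(plan=[0, 0, 0, 0, 0, 0, 0, 0, 0, 0, 0, 0, 0, 0, 0, 0, 0, 0, 0, 0, 0, 0, 0, 0], claw=0.042)

```text
clock: 23.1
eef_pos: [436.8, -314.9, 8.0]
eef_rot: [3.141, -0.0, 1.003]
wrist_force: [0.5, 0.2, 0.1]
finger_gap: 42.1
finger_force: 0.0
```

>>> jog_arm(plan=[0, 0, 0.05, 0, 0, 0, 0, 0, 0.1, 0, 0, 0, 0.1182, 0.4522, 0.1, 0, 0, -48.5, 0.1182, 0.4522, 0.1, 0, 0, -48.5, 0.1182, 0.4522, 0.1, 0, 0, -48.5, 0.1182, 0.4522, 0.1, 0, 0, -48.5, 0.1182, 0.4522, 0.1, 0, 0, -48.5, 0.1182, 0.4522, 0.1, 0, 0, -48.5, 0.1182, 0.4522, 0.1, 0, 0, -48.5, 0.1182, 0.4522, 0.1, 0, 0, -48.5, 0.1182, 0.4522, 0.1, 0, 0, -48.5, 0.1182, 0.4522, 0.1, 0, 0, -48.5, 0.1182, 0.4522, 0.1, 0, 0, -48.5, 0.1182, 0.4522, 0.1, 0, 0, -48.5, 0.1182, 0.4522, 0.1, 0, 0, -48.5, 0.1182, 0.4522, 0.1, 0, 0, -48.5, 0.1182, 0.4522, 0.06, 0, 0, -48.5, 0.1182, 0.4522, 0.04, 0, 0, -48.5, 0.1182, 0.4522, 0.04, 0, 0, -48.5])

```text
clock: 25.0
eef_pos: [553.6, 136.1, 45.6]
eef_rot: [3.141, 0.005, 0.155]
wrist_force: [0.3, -0.4, 0.0]
finger_gap: 42.1
finger_force: 0.0
```

Run:
```python
from h import *
p,d=snap('side')
cv2.imwrite('pics/t5.png',np.hstack([cv2.resize(p[150:250,240:340],(400,400),interpolation=cv2.INTER_CUBIC),cv2.resize(p[270:370,346:446],(400,400),interpolation=cv2.INTER_CUBIC)])[...,::-1])
```

View pics/t5.png

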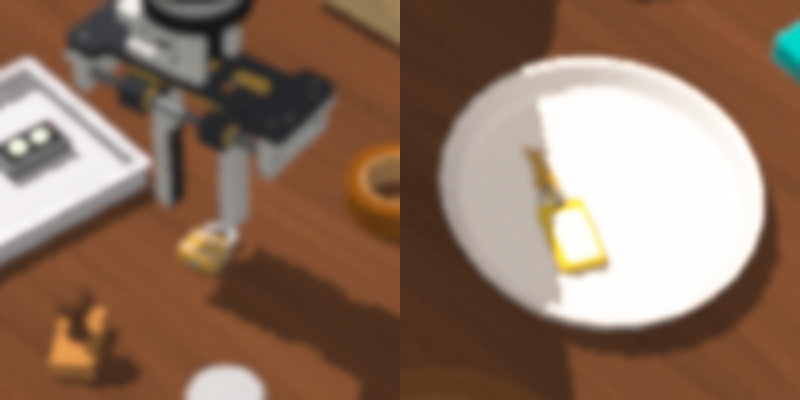

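The remote is flat in the tray and the tag key is flat in the left half of the dish, at crop (575,235). The gripper straddles the small padlock, so I open a little, lower and grip.

>>> jog_arm(plan=[0, 0, 0, 0, 0, 0, 0, 0, -0.02, 0, 0, 0, 0, 0, -0.038, 0, 0, 0, 0, 0, -0.0445, 0, 0, 0, 0, 0, -0.0445, 0, 0, 0, 0, 0, -0.0445, 0, 0, 0], claw=0.05)

```text
clock: 25.65
eef_pos: [555.7, 137.4, 4.7]
eef_rot: [-3.142, -0.002, 0.156]
wrist_force: [0.0, 0.4, 0.8]
finger_gap: 50.1
finger_force: 0.0
```

>>> jog_arm(plan=[0, 0, 0, 0, 0, 0, 0, 0, 0, 0, 0, 0, 0, 0, 0, 0, 0, 0, 0, 0, 0, 0, 0, 0, 0, 0, 0, 0, 0, 0], claw=0.015)

```text
clock: 26.15
eef_pos: [555.3, 137.4, 3.9]
eef_rot: [-3.142, -0.001, 0.156]
wrist_force: [-1.4, 0.0, 6.4]
finger_gap: 29.6
finger_force: 19.8
```

>>> jog_arm(plan=[0, 0, 0.05, 0, 0, 0, 0, 0, 0.1, 0, 0, 0, -0.0617, -0.4621, 0.1, 0, 0, -41.5, -0.0617, -0.4621, 0.1, 0, 0, -41.5, -0.0617, -0.4621, 0.1, 0, 0, -41.5, -0.0617, -0.4621, 0.1, 0, 0, -41.5, -0.0617, -0.4621, 0.1, 0, 0, -41.5, -0.0617, -0.4621, 0.1, 0, 0, -41.5, -0.0617, -0.4621, 0.1, 0, 0, -41.5, -0.0617, -0.4621, 0.1, 0, 0, -41.5, -0.0617, -0.4621, 0.1, 0, 0, -41.5, -0.0617, -0.4621, 0.1, 0, 0, -41.5, -0.0617, -0.4621, 0.1, 0, 0, -41.5, -0.0617, -0.4621, 0.1, 0, 0, -41.5, -0.0617, -0.4621, 0.1, 0, 0, -41.5, -0.0617, -0.4621, 0.1, 0, 0, -41.5, -0.0617, -0.4621, 0.06, 0, 0, -41.5, -0.0617, -0.4621, 0.05, 0, 0, -41.5, -0.0617, -0.4621, 0.05, 0, 0, -41.5])

```text
clock: 28.05
eef_pos: [492.8, -323.7, 52.2]
eef_rot: [-3.141, 0.003, -0.567]
wrist_force: [-0.8, 1.5, 0.4]
finger_gap: 30.0
finger_force: 19.8
```

>>> jog_arm(plan=[0, 0, -0.025, 0, 0, 0, 0, 0, -0.038, 0, 0, 0, 0, 0, -0.0445, 0, 0, 0, 0, 0, -0.0445, 0, 0, 0, 0, 0, -0.0445, 0, 0, 0, 0, 0, -0.0445, 0, 0, 0])

```text
clock: 28.65
eef_pos: [493.6, -325.0, 9.7]
eef_rot: [3.142, -0.001, -0.568]
wrist_force: [0.1, -0.3, -1.0]
finger_gap: 30.1
finger_force: 19.9
```

>>> jog_arm(plan=[0, 0, 0, 0, 0, 0, 0, 0, 0, 0, 0, 0, 0, 0, 0, 0, 0, 0, 0, 0, 0, 0, 0, 0], claw=0.042)

```text
clock: 29.05
eef_pos: [493.3, -324.8, 9.0]
eef_rot: [3.142, -0.0, -0.568]
wrist_force: [-0.3, 0.1, -1.0]
finger_gap: 42.2
finger_force: 0.0
```

>>> jog_arm(plan=[0, 0, 0.05, 0, 0, 0, 0, 0, 0.1, 0, 0, 0, 0, 0, 0.15, 0, 0, 0, -0.2, 0.2, 0.2, 0, 0, 0, -0.2, 0.2, 0.2, 0, 0, 0, -0.2, 0.2, 0.2, 0, 0, 0, -0.2, 0.2, 0.2, 0, 0, 0, -0.2, 0.2, 0.2, 0, 0, 0, -0.2, 0.2, 0.2, 0, 0, 0, -0.2, 0.2, 0.2, 0, 0, 0, -0.2, 0.2, 0.2, 0, 0, 0, -0.2, 0.2, 0.2, 0, 0, 0, -0.2, 0.2, 0.2, 0, 0, 0])

```text
clock: 30.35
eef_pos: [293.7, -125.2, 208.6]
eef_rot: [3.142, 0.001, -0.569]
wrist_force: [-0.1, -0.1, -1.0]
finger_gap: 42.3
finger_force: 0.0
```

Run:
```python
from h import *
p,d=snap('top'); cv2.imwrite('pics/f1.png',p[...,::-1])
p,d=snap('side'); cv2.imwrite('pics/f2.png',cv2.resize(p[140:370,160:480],(800,575),interpolation=cv2.INTER_CUBIC)[...,::-1])
```

```text
(no output)
```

View pics/f1.png

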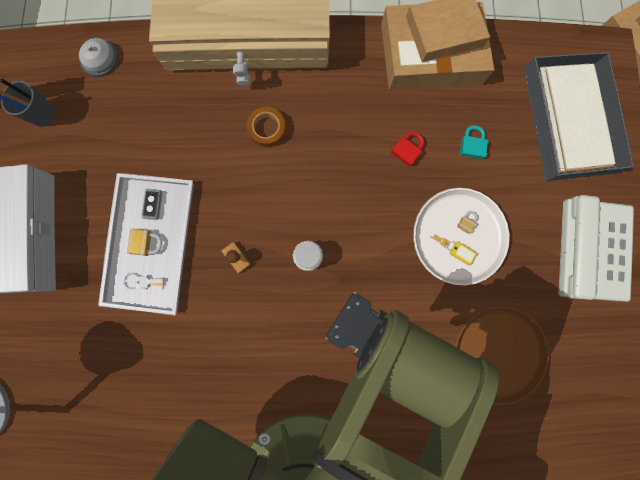

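View pics/f2.png

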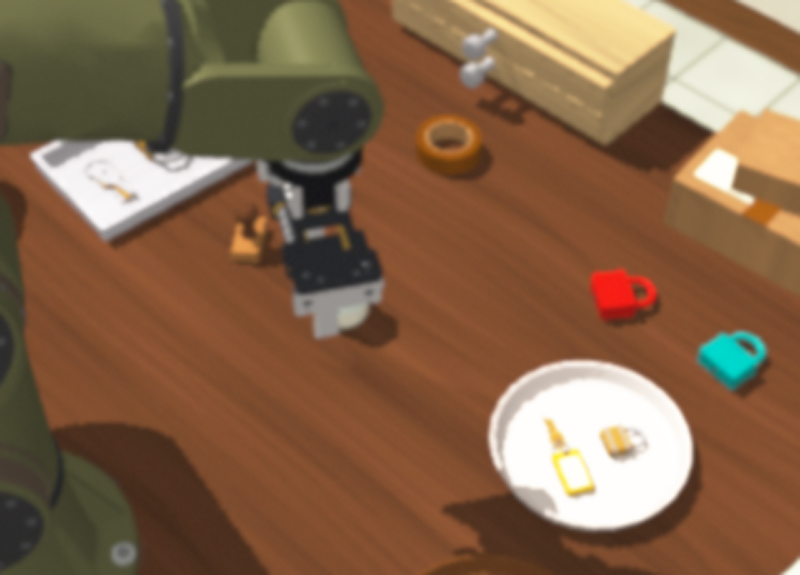

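The tray holds the remote (151,203), large padlock (145,242) and keys (146,282). The dish holds the small padlock (468,221) and tag key (458,250). All lie flat and apart, and the tape, jar, stamp and decoys have not moved.

```bash
python3 -c "
from cell import manip
print(manip.sign_off())"
```

```text
the job is handed in; nothing more can be done
None
```

Both hand-over sets are made up and handed in at about 30 s of the 107 s allowed: keys, large padlock and remote lie flat and apart in the tray, tag key and small padlock in the dish, and the tape, jar, stamp and look-alikes were left where they stood.

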